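# Seat a check standard in the bench photometer

## Task

Check the water-test photometer with its green check standard: take the green-capped glass cell out of the rack and set it in the photometer's cell well with its clear faces in the light path (the white line on the cap in line with the red light-path marks), pressed fully home past the spring clip, gently and without forcing the glass. The grey cell adaptor sits loosely in its bay, so feel for the pocket with the cell's foot. Then slide the light hood fully shut over the cell, let go, and leave the other cells and everything else on the bench where they are.

Things in the scene. Friction and masses are not known exactly. Their poses are not given: they have to be found in the camera images.
- photometer: Bench photometer, fixed: white casing 220 (x) x 300 (y) mm, flat deck 85 mm above the bench, origin at the centre of its underside, z up. Its grey panel (at most 97 mm high) runs along the -x edge, towards the robot. The light path is level, along its x axis, through the well, shown by red marks on deck and adaptor. The hood parks on the -y side of the well.
- well (a point): Middle of the bay (photometer x = 20, y = 70 mm) at the height of the pocket's mouth, 90 mm above the bench; photometer's axes. The grey adaptor in the bay (flange 70 x 70 mm) cannot turn but has play: its square pocket (26.4 x 26.4 mm, sharp edges) lies up to 5 mm either way in x and also in y from here, and stays put by friction (3 N sideways moves it).
- well_floor (a point): Point 60 mm below well, at the height of the pocket's floor, 30 mm above the bench. A steel spring clip bulges 3 mm into the pocket from its +y wall, the bulge's middle 28 mm below the mouth. It presses sideways with 8 to 10 N: a cell meets it about 23 mm deep and from there down to the floor needs a push of about 4 to 14 N.
- cheek (a point): Top of the inner face of the fixed upright cheek on the +y side of the well, against which the hood shuts: 41 mm from the bay's middle, 134 mm above the bench, 88 mm long in x, 8 mm thick.
- hood (a joint): Position of the sliding light hood in m: 0 is fully shut over the well, 0.095 fully open (-y side). Starts at 0.080 to 0.095. A black cover 88 (x) x 76 (y) mm, top 135 mm above the bench, open on its +y side; its ceiling clears the cap of a cell that is fully home by 5 mm. It shuts towards the photometer's +y, takes 2 to 3 N to move and stays where left.
- hood_grip (a point): Middle of the hood's orange grip, a fin on top of the hood: 44 mm along the photometer's x, 10 mm thick along y, 22 mm high (its middle 146 mm above the bench, its top 157 mm). Moves with the hood; axes as the photometer's.
- rack: Blue rack for three cells, fixed to the bench: 66 (x) x 208 (y) x 50 mm high, origin at the centre of its underside. Three square holes 38 x 38 mm, 40 mm deep, at y = -66, 0 and +66 mm; in each stands one cell, turned any way, its foot 10 mm above the bench. Which cell is in which hole varies.
- standard_green: Check standard to use: solid green glass cell 25 x 25 x 74 mm, round green cap on top 24 mm wide, 22 mm high (96 mm in all), about 125 g, foot edges chamfered 1 mm. Origin at the centre of its foot, z up. Its +x and -x faces are clear (light goes along x, either way round), +y and -y frosted white; a white line on the cap runs along x. Fully home the foot is 30 mm above the bench.
- standard_amber: Another cell of the same shape and axes, amber glass with an orange cap. To be left in the rack.
- standard_clear: Another cell of the same shape and axes, colourless glass with a blue cap. To be left in the rack.
- glue: White glue bottle with an orange cap, 54 mm across, 170 mm tall, standing at the right of the photometer; origin at its foot. Leave alone.
- screwdriver: Screwdriver with a red handle lying behind the photometer (away from the robot), along its own x axis. Leave alone.
- wrench: Steel wrench lying behind the rack, along its own x axis. Leave alone.
- tape: Yellow tape measure, 68 x 34 x 66 mm, standing at the left; origin at its underside. Leave alone.
- jar: Glass jar with a steel lid, 60 mm across, 75 mm tall, standing in front of the robot, nearer than the rack and the photometer; origin at its foot. Leave alone.
Mind the look-alikes: they are no part of the job. Leave any yellow look-alike of the standard_green alone.

How it is judged:
By the outcome, as a careful person would: the job done as asked, in the order asked, and still so for the second after the job is handed in, with the robot touching nothing.
It also fails if it takes over 72 s, if anything falls off the work surface, if the arm or the gripper's body presses on something with over 40 N, if the wrist force passes 120 N, or if a joint passes its speed limit or range.

## Robot

A 7-joint arm with a two-finger parallel gripper is mounted at the origin on the work surface. World frame = base frame: x ahead of the robot, y to its left, z up, the work surface at z = 0. Lengths are in mm, angles in rad, forces in N, time in s.
With the tool pointing down it reaches from about 400 to 900 mm from the base axis. Payload 5.6 kg.
Tool frame: the origin (TCP) lies midway between the tips of the shut fingers; the grasp point (between the pads) lies 19 mm behind it; z points along the fingers, y is the line along which they close (so a half turn about z gives the same grasp; the last joint's range is limited). The gripper opens to 92 mm and grips with 3 to 60 N. Pads are 20 mm wide; open, the fingers measure 128 mm over their backs; the gripper's body (75 mm by 189 mm) begins 69 mm behind the grasp point.
Start: joints at [-1.275, 0.468, -0.012, 1.603, 0.006, 1.071, -0.056], TCP at [216.074, 613.043, 185.892] pointing down, gripper open.
Joint ranges: [-2.53, 2.53], [-0.31, 2.02], [-1.57, 1.55], [0.28, 2.44], [-1.29, 4.43], [0.15, 1.84], [-2.92, 2.92]. Speed limits (rad/s): [2.57, 2.57, 3.14, 3.14, 3.14, 3.14, 3.14].

## Interface

Orientations are given as a rotation vector (axis times angle).
In Python, from cell import robot, grip, kin, viewer gives the robot as it stands. Calls block until the motion is done:
- robot.movep(position, orientation): joint-space move of the TCP to a pose.
- robot.servo_line(position, feed=150, rotation=None): straight line of the TCP; rotation=None keeps the orientation; feed is the mean speed in mm/s.
- robot.goto_joints(angles): joint-space move.
- grip(opening, newtons=None): opening from 0.0 (shut) to 1.0 (fully open); newtons is the grip in N (None keeps the last); returns when the fingers have stopped.
- robot.hold(seconds).
- kin.ik(position, orientation): joint angles nearest the present ones, or None.
- robot.observe(): the state.
- viewer.read_camera(name): name is "scene" or "top" or "wrist"; returns the picture (384x512x3 uint8, red, green, blue); there is no depth.
- viewer.camera_info(name): a dict with "camera_matrix" (3x3 intrinsics, pixels), "R" (3x3) and "t" (3): a world point X has camera coordinates R X + t. Camera axes: x right, y down, z forward; pixel columns grow to the right and rows downward; lengths in mm; the calibration is good to about 2 mm. The wrist camera is an equidistant fisheye: a pixel r from the principal point sees the ray r / f radians off the axis. A picture is of the moment at which its call begins: read the wrist's pose just before it. camera_info takes no time and is no camera call; for the wrist camera it gives the pose at the moment of the call.
A pose or a line that the arm cannot do raises robot.IKError and nothing moves.
- robot.job_done(): hands the job in; it is judged then, once.
Trained networks look in the newest picture that a camera, given by its name, has taken for a name from the list of things; names that differ only in an ending like _2 or _b are one class to them, and where a whole thing is asked for, a point or a joint stands for the part that bears it (a point fixed in the world has none). Each returns a list of dicts, best first, with "confidence" (0 to 1); they miss things now and then, are a little off and sometimes report something else, mostly with a low value. They report only what shows in the picture. A call takes as long as a camera call. They do not tell look-alikes from the thing itself.
- viewer.silhouettes(name, camera): "mask" (384x512 bool, what is visible of it).
- viewer.pinpoint(name, camera): "at" ([x, y, z] in mm, in the coordinates of the camera as it stood for that picture, good to about 4 mm: a listed point, or the origin of a listed thing).
The state is a dict: "t": time; "joints": joint angles; "joint_velocities": joint speeds; "joint_torque": joint torques, N m; "tcp_pos": TCP position; "tcp_rot": TCP orientation; "contact_force": force on the tool from outside, world axes, zero at the start; "wrist_torque": the same for the moment, N m; "grip_width": opening from 0.0 (shut) to 1.0 (fully open); "grip_force": force on a finger pad.
Only numpy, scipy, OpenCV 4.12 (cv2) and the standard library are available. Lean on these libraries where they do the work, as an engineer would, in place of code of your own. Each camera call takes 0.05 s, during which the arm holds its last target. There are 200 camera calls.

## Working session

There is one attempt and no reset: what is moved stays moved. The work goes in short steps, each a Python script; the robot and the scene stay as the last script left them, time stands still between calls to the robot, and variables do not carry over. Pictures are saved under pics/ and viewed, at most 10 in all, crops included, and the job is handed in when it is done.

```bash
ls; mkdir -p pics; python3 - <<'E'
from cell import robot,grip,kin,viewer
import cv2,numpy as np
a=viewer.read_camera("scene");b=viewer.read_camera("top")
cv2.imwrite("pics/scene.png",a[:,:,::-1]);cv2.imwrite("pics/top.png",cv2.resize(b[:,:,::-1],(800,600),interpolation=cv2.INTER_CUBIC))
for c in ("top","scene"):
    I=viewer.camera_info(c);R=np.array(I["R"]);t=np.array(I["t"]);print(c,I["camera_matrix"],(-R.T@t).round())
    for n in ["photometer","well","cheek","hood_grip","rack","standard_green","standard_amber","standard_clear"]:
        for d in viewer.pinpoint(n,c):
            p=np.array(d["at"]);q=np.array(I["camera_matrix"])@p;print(n,round(d["confidence"],2),(R.T@(p-t)).round(1),(q[:2]/q[2]).round())
print(robot.observe())
E
```

```text
pics
top [[398.11283769   0.         263.8314914 ]
 [  0.         398.11283769 197.20813687]
 [  0.           0.           1.        ]] [ 439.  -21. 1435.]
photometer 0.75 [ 592.2 -160.9   -3.2] [303. 188.]
well 0.66 [625.3 -92.6  85.7] [285. 175.]
hood_grip 0.56 [ 610.6 -182.5  145.9] [314. 178.]
hood_grip 0.29 [314.1 435.8   2.5] [134. 262.]
rack 0.81 [549.1 225.2   1.3] [196. 197.]
rack 0.48 [ 5.948e+02 -1.614e+02  3.000e-01] [303. 187.]
standard_green 0.6 [551.4 226.   10.7] [195. 197.]
standard_green 0.53 [419.1 202.5   7.3] [200. 234.]
standard_amber 0.63 [533.7 161.4  13.1] [213. 202.]
standard_clear 0.65 [567.9 286.    8.4] [179. 192.]
scene [[374.83627257   0.         251.21615565]
 [  0.         374.83627257 193.24793726]
 [  0.           0.           1.        ]] [1297.  281.  956.]
photometer 0.64 [ 591.6 -155.6    0.8] [216. 210.]
well 0.55 [619.5 -90.7  92.4] [228. 203.]
cheek 0.87 [628.1 -52.2 134.4] [238. 200.]
cheek 0.29 [312.9 440.5  -2.3] [410. 208.]
hood_grip 0.95 [ 608.7 -180.   142. ] [203. 181.]
rack 0.91 [550.  223.1   0.8] [329. 238.]
rack 0.42 [533.2 159.3  
[... 350 characters left out ...]
s': array([-1.27498267,  0.46746329, -0.01160997,  1.60270098,  0.00600284,
        1.07140522, -0.05626792]), 'joint_velocities': array([ 0.0025285 , -0.00013917, -0.00074397, -0.00241372,  0.00101189,
        0.00038224,  0.00194149]), 'joint_torque': array([-1.62363576e-04, -5.20405483e+01, -1.26303799e-02, -2.44059652e+01,
       -5.67188510e-02,  1.13006993e-02,  2.61281531e-05]), 'tcp_pos': array([216.07955191, 613.04320885, 185.91580105]), 'tcp_rot': array([5.29702702e-01, 3.09656900e+00, 8.33284622e-05]), 'contact_force': array([ 0.8849776 ,  0.19848017, -1.12907846]), 'wrist_torque': array([ 0.08049895,  0.01565625, -0.02046694]), 'grip_force': 0.0, 'grip_width': 0.9994225991441505}
```

View pics/top.png

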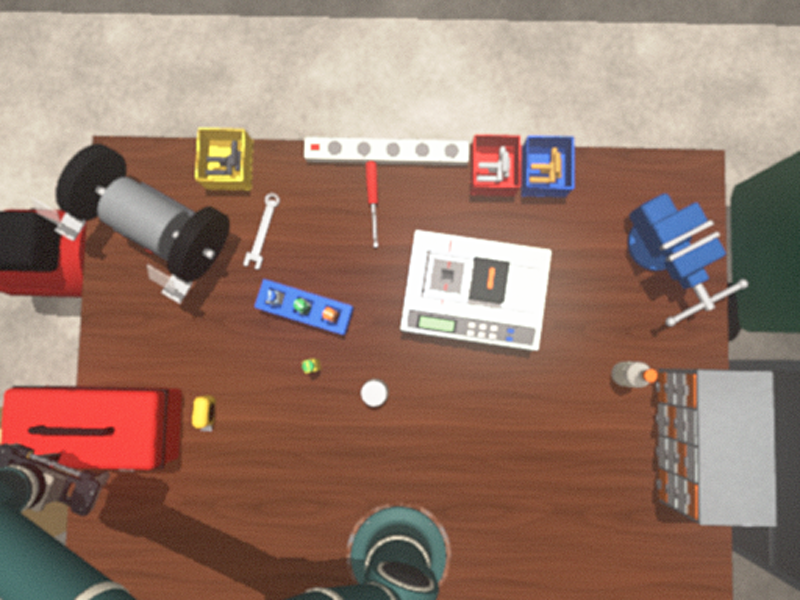

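View pics/scene.png

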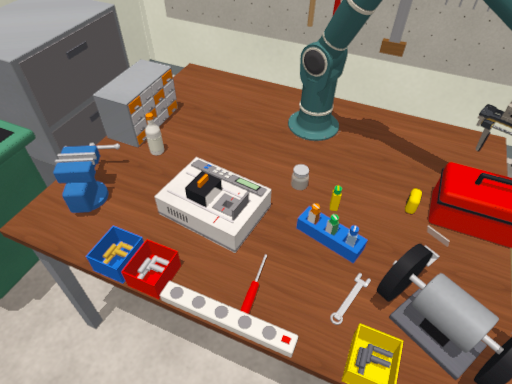

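Candidates: a green-capped cell in the middle rack hole (top view 301,306; scene 333,222), a yellow-bodied green-capped look-alike standing on the bench (top 310,367; scene 336,196), amber with an orange cap (top 330,314) and clear with a blue cap (top 273,297). I choose the middle rack cell and will check it up close.

```bash
cat > h.py <<'E'
from cell import robot,grip,kin,viewer
import cv2,numpy as np
from scipy.spatial.transform import Rotation as Ro
def rot(a):  # tool down, closing axis (tool y) at angle a (mod pi) in the world
    return (Ro.from_euler('z',a+np.pi/2)*Ro.from_rotvec([np.pi,0,0])).as_rotvec()
def best(pos,a):  # nearest of the two equivalent grasps
    c=[(np.abs(q-robot.observe()["joints"]).max(),r) for r in (rot(a),rot(a+np.pi)) if (q:=kin.ik(pos,r)) is not None]
    return min(c,key=lambda x:x[0])[1]
def look():
    I=viewer.camera_info("wrist");return viewer.read_camera("wrist"),I
def pix2plane(uv,I,z):
    K=np.array(I["camera_matrix"]);R=np.array(I["R"]);t=np.array(I["t"]);C=-R.T@t
    d=(np.atleast_2d(uv)-K[:2,2])/K[0,0];r=np.linalg.norm(d,axis=1,keepdims=True)+1e-9
    w=np.hstack([d/r*np.sin(r),np.cos(r)])@R
    return C+w*((z-C[2])/w[:,2:])
def proj(X,I):
    K=np.array(I["camera_matrix"]);p=np.atleast_2d(X)@np.array(I["R"]).T+np.array(I["t"])
    n=np.linalg.norm(p[:,:2],axis=1,keepdims=True)+1e-9
    return K[:2,2]+K[0,0]*np.arctan2(n,p[:,2:])*p[:,:2]/n
def rectify(im,I,c,a,z,half,px): # metric top view of plane z round c, turned by a; right=+x', up=+y'
    g=np.linspace(-half,half,px);X,Y=np.meshgrid(g,-g);ca,sa=np.cos(a),np.sin(a)
    P=np.stack([c[0]+ca*X-sa*Y,c[1]+sa*X+ca*Y,np.full_like(X,z)],-1).reshape(-1,3)
    m=proj(P,I).reshape(px,px,2).astype(np.float32)
    return cv2.remap(im,m[...,0],m[...,1],cv2.INTER_LINEAR)
E
python3 - <<'E'
from h import *
p=[520,216,260];robot.movep(p,best(p,-0.25))
o=robot.observe();im,I=look()
print(o["t"],o["tcp_pos"],Ro.from_rotvec(o["tcp_rot"]).as_matrix().round(2).tolist(),I["camera_matrix"])
R=np.array(I["R"]);t=np.array(I["t"]);print((-R.T@t).round(),R.round(2).tolist())
for n in ["standard_green","standard_amber","standard_clear","rack"]:
    for d in viewer.pinpoint(n,"wrist"): print(n,round(d["confidence"],2),(R.T@(np.array(d["at"])-t)).round(1))
r=rectify(im,I,[550,226],0,106,50,400)
np.savez("g.npz",im=im,R=R,t=t,K=I["camera_matrix"])
cv2.imwrite("pics/w1.png",np.hstack([im,cv2.resize(r,(288,384))[:, :]])[:,:,::-1])
E
```

```text
2.7333 [519.32507141 217.73370781 259.61959267] [[0.24, 0.97, -0.0], [0.97, -0.24, 0.0], [-0.0, -0.0, -1.0]] [[297.31863964   0.         251.29282764]
 [  0.         297.31863964 190.62588719]
 [  0.           0.           1.        ]]
[537. 293. 459.] [[0.97, -0.25, -0.0], [-0.24, -0.93, 0.28], [-0.07, -0.27, -0.96]]
standard_green 0.76 [414.3 201.6  -1.1]
standard_green 0.73 [547.7 223.3   9.3]
standard_amber 0.93 [529.6 157.5   9.8]
standard_clear 0.75 [566.8 286.1  11.2]
rack 0.75 [546.2 224.8  -1.2]
```

View pics/w1.png

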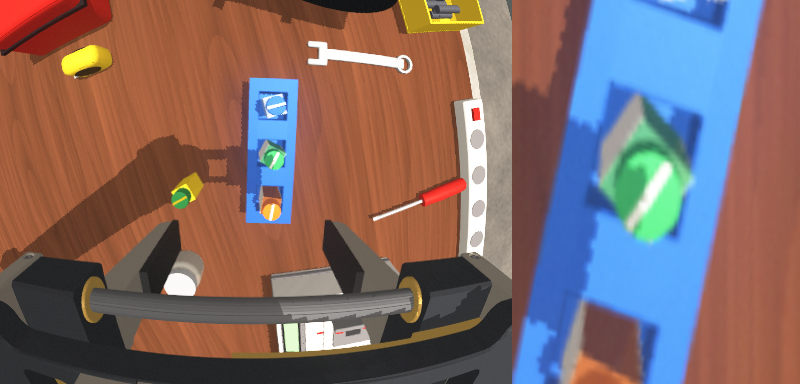

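The close crop shows the middle cell (wrist 272,155) with green glass and a green cap with a white line. The look-alike (185,192) has a yellow body and stands on the bench. The rack cell is the one. Next I measure its line.

```bash
python3 - <<'E'
from h import *
f=np.load("g.npz");I=dict(R=f["R"],t=f["t"],camera_matrix=f["K"])
r=rectify(f["im"],I,[550,226],0,106,50,400)
# scale .25 mm/px
hsv=cv2.cvtColor(r,cv2.COLOR_RGB2HSV).astype(int)
g=((abs(hsv[...,0]-65)<20)&(hsv[...,1]>120)&(hsv[...,2]>100)).astype(np.uint8)
n,l,s,c=cv2.connectedComponentsWithStats(g);print(s[1:][s[1:,4]>200].tolist())
hull=cv2.convexHull(np.argwhere(g)[:,::-1].astype(np.int32)) 
m=np.zeros_like(g);cv2.fillConvexPoly(m,hull,1)
w=((hsv[...,1]<90)&(hsv[...,2]>200)&(m>0)).astype(np.uint8)
n,l,s,c=cv2.connectedComponentsWithStats(w);k=1+s[1:,4].argmax();print(s[k])
P=np.argwhere(l==k)[:,::-1].astype(np.float32)
(cx,cy),(ww,hh),an=cv2.minAreaRect(P);print(ww/4,hh/4,an)
x=P-P.mean(0);u=np.linalg.svd(x,full_matrices=0)[2][0]
print("centre",550+(cx-199.5)/4,226-(cy-199.5)/4,550+(P[:,0].mean()-199.5)/4,226-(P[:,1].mean()-199.5)/4,"angle",np.arctan2(-u[1],u[0]))
v=r.copy();v[l==k]=[255,0,0];cv2.imwrite("pics/r1.png",np.hstack([r,v])[:,:,::-1])
E
```

```text
[[139, 146, 84, 84, 3445], [169, 173, 67, 78, 2339]]
[ 160  168   64   73 1464]
5.099594593048096 22.53469467163086 40.0302619934082
centre 547.8385314941406 225.20063018798828 548.41907 225.72421 angle -2.2680655
```

View pics/r1.png

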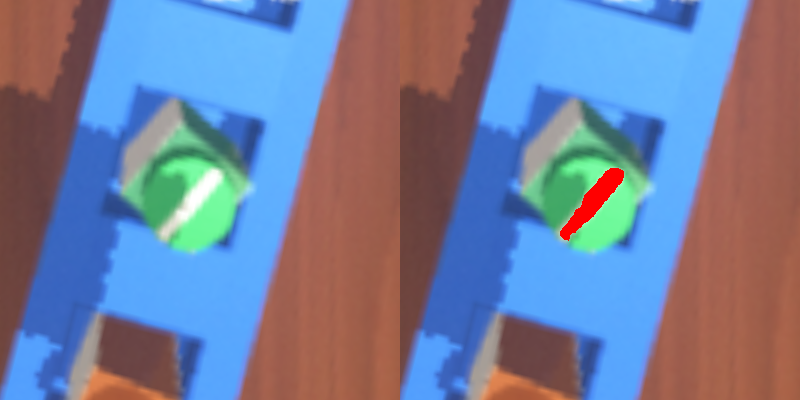

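```bash
python3 - <<'E'
from h import *
a=0.873;c=[548.2,225.4]
grip(0.58,25)
r=best(c+[170],a);robot.movep(c+[150],r)
robot.servo_line(c+[74],feed=80)
f0=robot.observe()["contact_force"]
grip(0.0,25);o=robot.observe();print(o["t"],o["tcp_pos"],o["grip_width"]*92,o["grip_force"],o["contact_force"]-f0)
robot.servo_line(c+[82],feed=40);robot.servo_line(c+[200],feed=150)
W=np.array([622,-91.5]);A=-0.143
r=best([622,-91.5,260],A);tx=Ro.from_rotvec(r).as_matrix()[:2,0];print("toolx",tx)
p=[*(W-65*tx),260];robot.movep(p,r);robot.hold(0.15)
o=robot.observe();im,I=look()
print(o["t"],o["tcp_pos"],o["grip_width"]*92,o["contact_force"],o["joints"].round(2))
R=np.array(I["R"]);t=np.array(I["t"])
for n in ["well","cheek","hood_grip","photometer"]:
    for d in viewer.pinpoint(n,"wrist"): print(n,round(d["confidence"],2),(R.T@(np.array(d["at"])-t)).round(1))
np.savez("w.npz",im=im,R=R,t=t,K=I["camera_matrix"])
q=rectify(im,I,W,A,90,60,384)
cv2.imwrite("pics/w2.png",np.hstack([im[:,:410],q])[:,:,::-1])
E
```

```text
6.4333 [548.337445   225.49308466  74.16221403] 21.709572769355372 25.002148747444153 [0.75958177 0.68227021 1.43602738]
toolx [0.14251313 0.98979291]
9.325 [ 613.09134616 -153.83783708  259.65411616] 21.858588487777332 [ 0.15302577  0.45815242 -1.65354259] [-0.29  0.42  0.66  1.6  -0.27  1.22  0.28]
well 0.77 [622.3 -89.1  91.4]
cheek 0.94 [625.2 -49.6 133.5]
photometer 0.92 [ 590.6 -161.    -1.2]
```

View pics/w2.png

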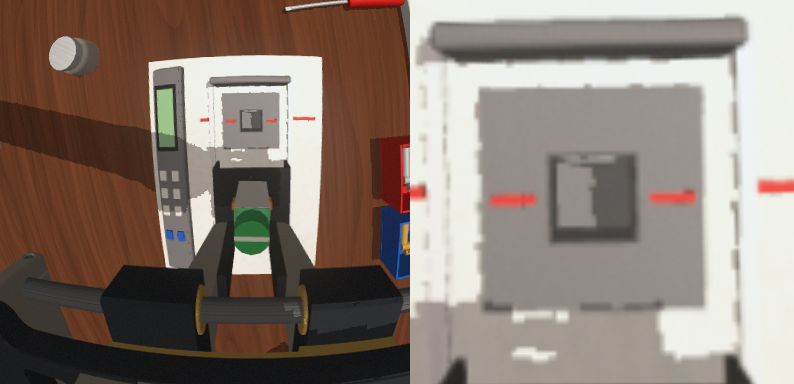

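The wrist view shows the cell held, its line along the closing axis at (252,239) and its foot near (250,182). The hood is open, and the pocket is about 3 mm off the bay's middle. Next I measure yaw, pocket and the cell in the hand more finely.

```bash
python3 - <<'E'
from h import *
f=np.load("w.npz");im=f["im"];I=dict(R=f["R"],t=f["t"],camera_matrix=f["K"])
W=np.array([622,-91.5]);A=-0.143;tcp=np.array([613.09,-153.84,259.65])
hsv=cv2.cvtColor(im,cv2.COLOR_RGB2HSV).astype(int)
red=(((hsv[...,0]<8)|(hsv[...,0]>172))&(hsv[...,1]>130)&(hsv[...,2]>140)).astype(np.uint8);red[:100]=0;red[135:]=0;red[:,:190]=0;red[:,330:]=0
n,l,s,c=cv2.connectedComponentsWithStats(red)
pts=[]
for k in range(1,n):
    if s[k,4]>3:
        for z in (85,90): print(c[k].round(1),s[k,4],z,pix2plane(c[k],I,z)[0].round(2))
def loc(p,o,a): d=np.asarray(p)[...,:2]-o; return np.stack([d@[np.cos(a),np.sin(a)],d@[-np.sin(a),np.cos(a)]],-1)
# white line on cap
w=((hsv[...,1]<60)&(hsv[...,2]>140)).astype(np.uint8);w[:228]=0;w[252:]=0;w[:,:235]=0;w[:,268:]=0
P=np.argwhere(w)[:,::-1]; 
if len(P): X=pix2plane(P,I,tcp[2]+32);L=loc(X,tcp[:2],A);print("line",len(P),P.mean(0),L.mean(0),L.min(0),L.max(0))
print("tcp px",proj(np.array([[tcp[0],tcp[1],tcp[2]-64]]),I))
crop=cv2.resize(im[95:265,195:305],None,fx=3.5,fy=3.5,interpolation=cv2.INTER_CUBIC)
cv2.imwrite("pics/c1.png",crop[:,:,::-1])
E
```

```text
[303.4 118.2] 56 85 [685.03 -98.95  85.  ]
[303.4 118.2] 56 90 [684.19 -98.66  90.  ]
[204.4 119.5] 18 85 [561.57 -83.34  85.  ]
[204.4 119.5] 18 90 [562.38 -83.26  90.  ]
[271.4 120.4] 24 85 [644.47 -96.81  85.  ]
[271.4 120.4] 24 90 [644.18 -96.55  90.  ]
[230.3 120.9] 28 85 [593.59 -90.3   85.  ]
[230.3 120.9] 28 90 [593.97 -90.12  90.  ]
line 147 [250.17687075 241.17006803] [-2.53330062 -3.7612114 ] [-12.11990118 -10.7244753 ] [ 8.09753652 -0.84262333]
tcp px [[253.37839417 192.06764619]]
```

View pics/c1.png

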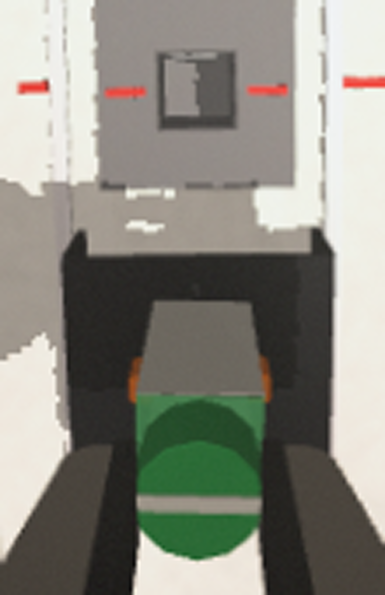

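```bash
python3 - <<'E'
from h import *
f=np.load("w.npz");im=f["im"];I=dict(R=f["R"],t=f["t"],camera_matrix=f["K"])
A=-0.126;tcp=np.array([613.09,-153.84,259.65])
up=lambda q:np.array(q)/3.5+[195-.35,95-.35]
def loc(p): d=np.asarray(p)[...,:2]-tcp[:2]; return np.stack([d@[np.cos(A),np.sin(A)],d@[-np.sin(A),np.cos(A)]],-1).round(2)
C=pix2plane(up([[158,50],[237,50],[237,130],[158,130]]),I,90);print("pocket",C.mean(0),loc(C).tolist())
print("line",loc(pix2plane(up([[137,504],[262,507]]),I,tcp[2]+32)).tolist())
print("foot+y",loc(pix2plane(up([[152,301],[251,301]]),I,tcp[2]-63)).tolist())
print("glass top +y",loc(pix2plane(up([[135,395],[265,395]]),I,tcp[2]+10)).tolist())
E
```

```text
pocket [619.39509391 -93.14111274  90.        ] [[-15.0, 75.44], [12.67, 75.03], [12.38, 46.58], [-15.55, 46.99]]
line [[-12.74, -1.83], [9.43, -2.74]]
foot+y [[-13.79, 11.32], [11.96, 10.95]]
glass top +y [[-13.91, 11.01], [11.17, 10.65]]
```

```bash
cat > ins.py <<'E'
from h import *
A=-0.126;RA=np.array([[np.cos(A),-np.sin(A)],[np.sin(A),np.cos(A)]])
def step(xy,z,feed=25): robot.servo_line([*xy,z],feed=feed);return robot.observe()
E
python3 - <<'E'
from ins import *
grip(0.0,32)
xy=np.array([620.85,-91.73]);r=best([*xy,200],A)
robot.movep([*xy,190],r);robot.servo_line([*xy,157],feed=60);robot.hold(.2)
o=robot.observe();F0=o["contact_force"];T0=o["wrist_torque"];print(o["t"],o["tcp_pos"],F0)
z=157
while z>146:
    z-=.75;o=step(xy,z);d=o["contact_force"]-F0
    print(z,round(o["tcp_pos"][2],2),(RA.T@d[:2]).round(2),d[2].round(2),(o["wrist_torque"]-T0).round(2))
    if d[2]>3.5: break
print(o["t"])
E
```

```text
11.1583 [621.12633881 -91.75319177 157.39913339] [-1.01478453e-03  9.85897222e-02 -1.37651151e+00]
156.25 156.3 [-0.06 -0.4 ] -0.39 [-0.02 -0.03 -0.06]
155.5 155.47 [ 0.08 -0.69] -0.51 [ 0.02  0.05 -0.  ]
154.75 154.68 [0.26 0.16] -0.15 [0.   0.05 0.03]
154.0 153.96 [-0.13  0.85] -0.25 [ 0.04  0.   -0.02]
153.25 153.21 [-0.63 -0.65] -0.23 [-0.04  0.01  0.01]
152.5 152.46 [-0.63 -0.33] 0.44 [ 0.02  0.02 -0.03]
151.75 151.69 [ 0.48 -0.52] -0.27 [-0.   -0.03  0.01]
151.0 150.94 [ 0.06 -0.06] 0.12 [-0.01 -0.02  0.05]
150.25 150.21 [ 0.02 -0.45] -0.18 [-0.03  0.03  0.  ]
149.5 149.44 [ 0.78 -0.08] -0.64 [-0.04 -0.01 -0.02]
148.75 148.68 [ 1.1  -0.29] -0.67 [-0.01  0.02 -0.02]
148.0 147.92 [ 0.68 -0.01] -0.29 [ 0.01  0.04 -0.02]
147.25 147.16 [0.19 0.78] -0.77 [0.   0.05 0.01]
146.5 146.46 [0.22 0.2 ] 0.31 [-0.    0.02 -0.02]
145.75 145.69 [-0.87  0.32] 0.2 [ 0.03 -0.01 -0.01]
14.9083
```

```bash
python3 - <<'E'
from ins import *
xy=np.array([620.85,-91.73]);F0=np.array([0,.1,-1.38])
zs=[*np.arange(143,131,-3.),*np.arange(132,95.9,-1.5),*np.arange(95.4,92.9,-.4)]
for z in zs:
    o=step(xy,z,40 if z>132 else 25);d=o["contact_force"]-F0;print(round(z,1),round(o["tcp_pos"][2],2),(RA.T@d[:2]).round(1),d[2].round(1),round(o["grip_width"]*92,1))
    if d[2]>18 or np.hypot(*d[:2])>14 or (z>132 and d[2]>4): print("stop");break
print(o["t"])
E
```

```text
143.0 142.73 [-0.3 -0.1] -0.3 21.4
140.0 139.73 [-0.2 -0.2] -1.5 21.4
137.0 136.75 [0.6 0.7] 0.7 21.4
134.0 133.77 [-0.5 -1.3] -0.1 21.4
132.0 131.87 [-0.7  0.2] -0.1 21.7
130.5 130.39 [-0.5  0.2] 0.1 21.3
129.0 129.01 [ 1.1 -0.6] -0.1 21.6
127.5 128.25 [-0.3  0.6] 5.5 21.1
126.0 126.99 [ 0.1 -0.7] 7.0 21.4
124.5 125.46 [-0.6 -0. ] 7.0 21.3
123.0 123.77 [-0.1 -0.6] 6.1 21.5
121.5 122.07 [-0.1 -0.6] 5.9 21.4
120.0 120.4 [ 0.1 -0. ] 7.0 21.7
118.5 118.81 [-0.  -0.1] 6.5 21.4
117.0 117.22 [ 0.4 -0.4] 6.0 21.4
115.5 115.65 [ 0.7 -0.4] 5.3 21.8
114.0 114.05 [0.9 0.4] 5.4 21.0
112.5 112.48 [ 0.7 -0.1] 5.6 21.4
111.0 110.92 [-0.5 -0.4] 4.6 21.4
109.5 109.49 [ 0.4 -1.4] 6.1 21.6
108.0 107.93 [-0.  -1.6] 5.0 21.5
106.5 106.51 [-0.  -0.2] 5.7 21.4
105.0 104.94 [ 0.1 -1.8] 5.5 21.3
103.5 103.38 [ 0.3 -0.7] 4.1 21.7
102.0 101.98 [-0.1 -0.7] 5.5 21.4
100.5 100.39 [-0.2 -1.1] 4.7 21.5
99.0 98.97 [ 0.6 -1.7] 5.9 21.5
97.5 97.39 [ 0.5 -0.9] 5.5 21.7
96.0 96.0 [ 0.7 -1. ] 5.8 21.8
95.4 95.35 [ 1.  -0.6] 5.5 21.6
95.0 95.06 [-0.  -0.1] 6.5 21.5
94.6 94.62 [ 0.6 -0.1] 5.8 21.4
94.2 94.19 [-0.3 -2.3] 5.2 21.5
93.8 94.01 [ 0.1 -2.1] 7.2 21.7
93.4 93.95 [-0.4 -0.7] 9.2 21.9
93.0 93.91 [-0.2 -1.3] 9.7 22.0
23.9083
```

The force rises against a stop at TCP z 93.9, and I expected 94.2 with the foot on the floor, so the cell is home. Next I release it, check the seat and locate the hood grip.

```bash
python3 - <<'E'
from ins import *
xy=np.array([620.85,-91.73])
step(xy,94.0);grip(0.45);print(robot.observe()["contact_force"])
robot.servo_line([*xy,175],feed=120)
H=np.array([609.7,-181.]);r=best([*H,260],A+np.pi/2);tx=Ro.from_rotvec(r).as_matrix()[:2,0]
M=(H+xy)/2;robot.movep([*(M-75*tx),260],r);robot.hold(.2)
o=robot.observe();im,I=look();print(o["t"],tx,o["tcp_pos"],o["contact_force"],o["joints"].round(2))
R=np.array(I["R"]);t=np.array(I["t"])
for n in ["hood_grip","standard_green"]:
    for d in viewer.pinpoint(n,"wrist"): print(n,round(d["confidence"],2),(R.T@(np.array(d["at"])-t)).round(1))
np.savez("v.npz",im=im,R=R,t=t,K=I["camera_matrix"])
hsv=cv2.cvtColor(im,cv2.COLOR_RGB2HSV).astype(int);m=(abs(hsv[...,0]-12)<7)&(hsv[...,1]>150)&(hsv[...,2]>120)
n,l,s,c=cv2.connectedComponentsWithStats(m.astype(np.uint8));
for k in range(1,n):
    if s[k,4]>40: print(s[k],pix2plane(c[k],I,157)[0].round(1))
q1=rectify(im,I,xy,A,126,45,384);q2=rectify(im,I,H,A,157,45,384)
cv2.imwrite("pics/v.png",np.hstack([q1,q2])[:,:,::-1])
E
```

```text
[-0.13767602  0.1560108   0.36445993]
26.9417 [ 0.9920725  -0.12566687] [ 540.90861246 -126.90243256  259.73909118] [ 0.30166132  0.67344087 -1.05257584] [-0.67  0.35  1.07  1.8  -0.34  1.19 -1.19]
hood_grip 0.59 [ 612.3 -180.1  144.3]
standard_green 0.91 [ 4.161e+02  1.999e+02 -4.000e-01]
standard_green 0.6 [618.1 -95.9  34. ]
[403  41  51   6 115] [ 677.1 -348.7  157. ]
[127  67  18   8  45] [675.3 -23.3 157. ]
[290  90  10  43 425] [ 607.8 -180.3  157. ]
[ 52 192  20  18 128] [548.6 108.  157. ]
[ 53 206  11   8  55] [536.3 120.  157. ]
[507 226   5  19  69] [ 406.7 -514.1  157. ]
[410 253  51  14 108] [ 402.9 -360.4  157. ]
```

View pics/v.png

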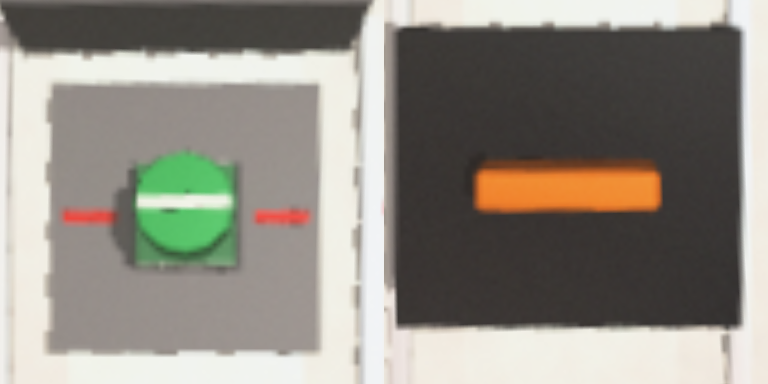

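The cell is seated with its white line in line with the red marks (184,202 against 88/282,216, the offset being cap height parallax). The orange fin is clear at (567,190). Next I close the hood.

```bash
python3 - <<'E'
from ins import *
H=np.array([609.2,-180.6]);u=np.array([-np.sin(A),np.cos(A)])
r=best([*H,200],A+np.pi/2);robot.movep([*H,185],r);robot.servo_line([*H,139],feed=80)
grip(0.0,15);robot.hold(.1);o=robot.observe();F0=o["contact_force"];print(o["t"],o["tcp_pos"],o["grip_width"]*92,F0)
for s in [*range(10,81,10),*np.arange(83,102,1.5)]:
    o=step(H+s*u,139,50 if s<=80 else 20);d=o["contact_force"]-F0
    p=(o["tcp_pos"][:2]-H)@u;print(s,p.round(2),(RA.T@d[:2]).round(1),d[2].round(1),round(o["grip_width"]*92,1))
    if abs((RA.T@d[:2])[1])>(8 if s<=80 else 12): break
print(o["t"])
E
```

```text
29.1667 [ 609.18469089 -180.56305445  138.98101003] 0.7818236420635064 [-0.14999063 -0.94693787 -0.6897209 ]
10 10.82 [0.8 0.4] 0.6 0.5
20 20.64 [-1.1  2. ] 1.3 0.8
30 30.58 [0.2 0.5] 0.9 0.3
40 40.62 [0.1 1.2] 1.0 0.5
50 50.6 [0.  0.6] 0.5 0.4
60 60.62 [-0.1  1.4] 0.1 0.5
70 70.6 [0.2 0.7] 0.1 0.5
80 80.61 [0.6 0.8] 0.5 0.6
83.0 83.08 [0.1 0.7] 1.3 0.6
84.5 84.57 [0.  1.3] 0.4 0.6
86.0 86.14 [-0.4  0.9] 1.1 1.0
87.5 87.65 [0.2 1.3] 1.4 0.6
89.0 89.12 [0.3 0.5] 0.7 0.5
90.5 90.64 [-0.   1.3] 0.6 0.7
92.0 92.18 [-0.3  0.5] 0.6 -0.1
93.5 93.71 [0.5 0.9] 1.4 0.7
95.0 95.17 [-0.4  1.3] 0.5 0.6
96.5 96.63 [-0.2  0.2] 0.4 0.1
98.0 98.17 [-0.   0.5] 1.3 0.8
99.5 99.68 [-0.1 -0.1] 0.8 0.3
101.0 101.16 [0.1 1.4] 1.3 0.2
35.2667
```

```bash
python3 - <<'E'
from ins import *
o=robot.observe();p=o["tcp_pos"]
im,I=look();t=viewer.read_camera("top")
print(o["tcp_pos"],o["tcp_rot"],o["grip_width"],o["grip_force"],o["contact_force"])
c=cv2.resize(t[140:230,250:360],(385,315),interpolation=cv2.INTER_CUBIC)
cv2.imwrite("pics/x.png",np.hstack([im[:315,60:470],c])[:,:,::-1])
E
```

```text
[621.89467783 -80.2444782  138.97287006] [-3.13535107e+00  1.97406331e-01  1.02487367e-04] 0.0018071664878765484 0.0 [0.17446826 0.4563831  0.63430003]
```

View pics/x.png

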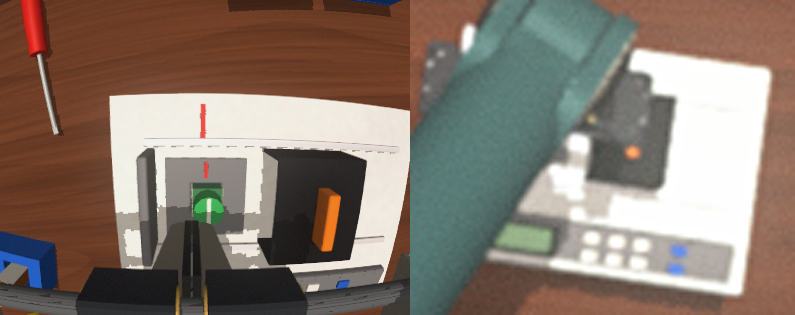

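```bash
python3 - <<'E'
from ins import *
robot.servo_line([621.9,-80.2,185],feed=120)
u=np.array([-np.sin(A),np.cos(A)]);H=np.array([609.2,-180.6])
p=[*(H+60*u+np.array([u[1],-u[0]])*-60),240];robot.movep(p,best(p,A+np.pi/2));robot.hold(.2)
im,I=look();R=np.array(I["R"]);t=np.array(I["t"]);print(robot.observe()["t"])
for d in viewer.pinpoint("hood_grip","wrist"): print(round(d["confidence"],2),(R.T@(np.array(d["at"])-t)).round(1))
S=viewer.camera_info("scene");viewer.read_camera("scene")
for d in viewer.pinpoint("hood_grip","scene"): print("sc",round(d["confidence"],2),(np.array(S["R"]).T@(np.array(d["at"])-np.array(S["t"]))).round(1))
hsv=cv2.cvtColor(im,cv2.COLOR_RGB2HSV).astype(int);m=(abs(hsv[...,0]-12)<7)&(hsv[...,1]>150)&(hsv[...,2]>120)
n,l,s,c=cv2.connectedComponentsWithStats(m.astype(np.uint8))
for k in range(1,n):
    if s[k,4]>40: print(s[k],pix2plane(c[k],I,157)[0].round(1),pix2plane(c[k],I,140)[0].round(1))
cv2.imwrite("pics/y.png",np.hstack([im[:384,:410],rectify(im,I,H,A,157,60,384)])[:,:,::-1])
E
```

```text
36.6
0.75 [ 611.9 -180.4  144.4]
sc 0.66 [ 609.9 -182.5  145. ]
[416  49  52   6 116] [ 681.6 -337.8  157. ] [ 684.6 -350.8  140. ]
[129  74  22   8  55] [680.  -19.1 157. ] [682.8 -12.8 140. ]
[308 105  12  45 462] [ 608.1 -180.1  157. ] [ 606.5 -183.5  140. ]
[ 54 205  21  23 201] [548.4 111.8 157. ] [543.3 126.  140. ]
[414 266  42  14  80] [ 413.8 -336.2  157. ] [ 400.5 -349.1  140. ]
```

View pics/y.png

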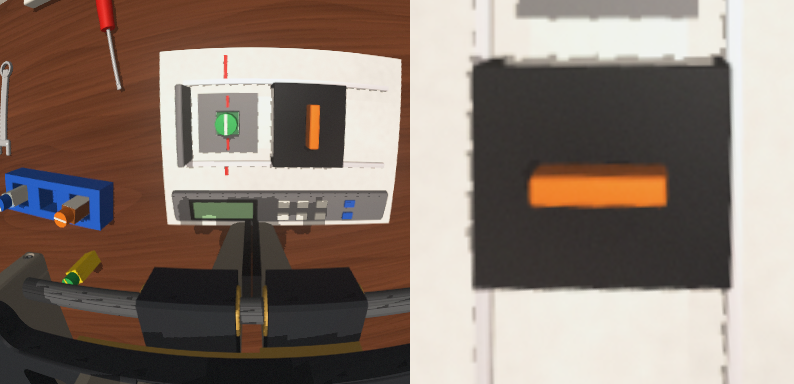

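```bash
python3 - <<'E'
from ins import *
grip(0.5);print("open",robot.observe()["grip_width"])
H=np.array([608.8,-180.4]);r=best([*H,200],A+np.pi/2);robot.movep([*H,190],r)
for z in (165,150,139):
    o=step(H,z,100);print(z,o["tcp_pos"].round(1),o["grip_width"],o["contact_force"].round(1))
i1,_=look()
grip(0.0,20);o=robot.observe();print(o["t"],o["grip_width"],o["grip_force"],o["contact_force"].round(1))
robot.hold(.3);o=robot.observe();print(o["t"],o["grip_width"],o["grip_force"])
i2,_=look()
cv2.imwrite("pics/z.png",np.hstack([i1[60:330,100:450],i2[60:330,100:450]])[:,:,::-1])
E
```

```text
open 0.5013477972052112
165 [ 608.6 -179.3  164.8] 0.5033035313270273 [ 0.5 -0.9 -0.3]
150 [ 608.4 -180.1  149.4] 0.5029564947345364 [ 0.5  0.3 -0.1]
139 [ 608.4 -180.3  138.4] 0.5015608275970229 [ 0.5 -0.1  0.3]
39.8083 0.004395307412119916 0.0 [-0.3  0.4 -0.5]
40.1083 0.003344579597595078 0.0
```

View pics/z.png

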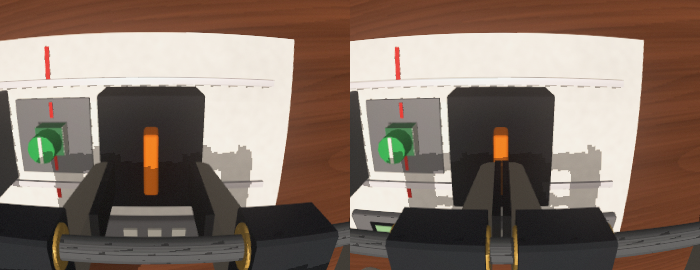

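```bash
python3 - <<'E'
from ins import *
H=np.array([608.8,-180.4]);o=robot.observe();F0=o["contact_force"];z=139
while z>116:
    z-=1.5;o=step(H,z,30);d=o["contact_force"]-F0;print(z,o["tcp_pos"].round(1),d.round(1))
    if d[2]>3: break
print(o["t"])
E
```

```text
137.5 [ 608.7 -180.4  137.3] [-0.  -0.7  0.2]
136.0 [ 608.7 -180.3  135.9] [ 1.1  0.4 -0.3]
134.5 [ 608.7 -180.4  134.4] [ 0.9 -0.2  0.5]
133.0 [ 608.7 -180.4  132.9] [1.4 0.7 0.4]
131.5 [ 608.7 -180.3  131.4] [1.  0.6 0.3]
130.0 [ 608.7 -180.4  129.9] [-0.1  0.3 -0.5]
128.5 [ 608.7 -180.4  128.4] [ 1.1 -0.8  0.2]
127.0 [ 609.  -180.5  127.8] [-0.4  2.2  5.4]
42.1583
```

The shut fingertips met the fin top at a reported TCP z of 128, so the real tips sit higher than reported. I'll straddle the fin lower down, guarded by force.

```bash
python3 - <<'E'
from ins import *
H=np.array([608.8,-180.4]);u=np.array([-np.sin(A),np.cos(A)])
step(H,134,60);grip(0.4);o=step(H,129,60);F0=o["contact_force"];z=129
while z>113:
    z-=2;o=step(H,z,40);d=o["contact_force"]-F0
    if d[2]>3: break
print(z,o["tcp_pos"],d.round(1))
if d[2]>3: z+=2;step(H,z)
grip(0.0,20);o=robot.observe();print(o["t"],o["grip_width"]*92,o["grip_force"],o["contact_force"].round(1))
if o["grip_force"]>5:
  F0=o["contact_force"]
  for s in [*range(15,76,15),*np.arange(80,101,2)]:
    o=step(H+s*u,z,60 if s<=80 else 25);d=o["contact_force"]-F0
    p=(o["tcp_pos"][:2]-H)@u;print(s,p.round(2),(RA.T@d[:2]).round(1),d[2].round(1),round(o["grip_width"]*92,1))
    if abs((RA.T@d[:2])[1])>(8 if s<=80 else 9): break
print(o["t"])
E
```

```text
113 [ 608.70048507 -180.35271444  112.84429219] [-0.2  0.2 -0.6]
45.875 9.94611760196261 19.999950528144836 [ 0.5 -0.2  0.6]
15 16.86 [-0.6  2.5] 1.1 9.8
30 31.67 [-0.9  2.3] 1.7 10.0
45 46.59 [-1.8  1.6] 2.0 9.7
60 61.63 [-1.3  2.4] 2.1 9.4
75 76.64 [-1.6  2.6] 1.6 9.9
80 80.49 [-2.  1.] 0.8 9.6
82 81.7 [-2.1 -1. ] 2.8 10.0
84 83.87 [-2.3 -1.5] 2.1 9.8
86 86.21 [-1.7 -1.5] 2.2 9.8
88 88.35 [-2.  -1.1] 2.2 9.5
90 90.36 [-3.1 -0.4] 2.3 9.7
92 92.3 [-2.4 -1.5] 2.0 10.1
94 93.44 [-2.5 -3. ] 1.5 9.6
96 93.41 [-2.1 -8.1] 1.6 9.8
98 93.36 [ -1.1 -10.3] -0.4 10.1
50.375
```

```bash
python3 - <<'E'
from ins import *
H=np.array([608.8,-180.4]);u=np.array([-np.sin(A),np.cos(A)]);S=H+93.6*u
step(S,113,25);grip(0.4);robot.servo_line([*S,150],feed=60);robot.servo_line([*S,230],feed=150)
p=[*(S-np.array([u[1],-u[0]])*75),260];robot.movep(p,best(p,A+np.pi/2));robot.hold(.2)
o=robot.observe();print(o["t"],o["contact_force"])
im,I=look();hsv=cv2.cvtColor(im,cv2.COLOR_RGB2HSV).astype(int);m=(abs(hsv[...,0]-12)<7)&(hsv[...,1]>150)&(hsv[...,2]>120)
n,l,s,c=cv2.connectedComponentsWithStats(m.astype(np.uint8))
for k in range(1,n):
    if s[k,4]>150: print(s[k],pix2plane(c[k],I,157)[0].round(1))
R=np.array(I["R"]);t=np.array(I["t"])
for nm in ["hood_grip","cheek","standard_amber","standard_clear"]:
    for d in viewer.pinpoint(nm,"wrist"): print(nm,round(d["confidence"],2),(R.T@(np.array(d["at"])-t)).round(1))
print("expected",S)
E
```

```text
53.3333 [0.60289331 0.30680331 0.1369149 ]
[247  89  10  43 425] [619.4 -88.5 157. ]
[ 78 192  21  22 183] [545.6 120.9 157. ]
hood_grip 0.61 [621.8 -89.9 145.9]
cheek 0.62 [626.5 -51.7 134.5]
standard_amber 0.89 [528.6 159.    7.8]
standard_clear 0.73 [566.4 283.8  11.2]
expected [620.5624189  -87.54201434]
```

```bash
python3 -c "
from cell import robot
print(robot.job_done())"
```

```text
the job is handed in; nothing more can be done
None
```

The job is handed in at about 53 s: the green standard is pressed home in the well with its white line along the light path, the hood is slid shut to its stop and released, and the other cells and bench items were left alone.

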